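# Book in an opened phone and show it to the inspection camera

### The arm

A 6-joint arm with a two-finger parallel gripper is mounted at the origin on the work surface. World frame = base frame: x ahead of the robot, y to its left, z up, the work surface at z = 0. Lengths are in m, angles in rad, forces in N, time in s.
With the tool pointing down it reaches from about 0.425 to 0.95 m from the base axis. Payload 3.5 kg.
Tool frame: the origin (TCP) lies on the centre line of the jaws, within the pads' length; the fingertips stand 19 mm ahead of it and the grasp point (between the pads) is the TCP; z points along the fingers, y is the line along which they close (so a half turn about z gives the same grasp; the last joint's range is limited). The gripper opens to 85 mm and grips with 20 to 120 N. Pads are 22 mm wide; open, the fingers measure 114 mm over their backs; the gripper's body (76 mm by 85 mm) begins 54 mm behind the grasp point. The pads swing forward as they close: fully open they stand 13 mm farther back than shut.
Start: joints at [0.972, 0.286, 1.577, -0, 1.279, -0.15], TCP at [0.293, 0.608, 0.25] pointing down, gripper open.
Joint ranges: [-2.77, 2.77], [-0.9, 2.22], [0.21, 2.48], [-1.53, 4.67], [0.24, 2.81], [-2.84, 2.84]. Speed limits (rad/s): [2.79, 2.79, 3.14, 3.14, 3.14, 3.14].

### API

Orientations are given as a unit quaternion [x, y, z, w].
In Python, from plant import ctrl, imaging gives the robot as it stands. The module is installed in compiled form; this text tells all that it offers.
- The arm moves only by the shell command python3 -m handwheel 'ROWS' [OPENING] [FORCE]. ROWS is JSON, one flat list of numbers, 6 for each row, row after row: the shift along the world's x, y, z in units of 150 mm (1.0 is 150 mm), then the turn, a rotation vector about the world's x, y, z in units of 90 degrees (1.0 is 90 degrees). In form: [tx, ty, tz, rx, ry, rz, tx, ty, tz, rx, ry, rz, ...]. A call has 1 to 5 rows; each row shifts and turns the commanded pose from where the row before left it; what a row does not reach is not made up. A row lasts 1/12 s, in which the tool goes at most 41.7 mm and 7.16 degrees, less where a joint would pass 70% of its speed; a pose out of reach is approached as far as the arm can. A call with a number of a shift or a turn outside -1 to 1 is refused whole. A call with a gripper value outside its range is refused whole. OPENING is the opening, from 0 (shut) to 1 (fully open), set as the call begins (- or left out, the last holds). The fingers move at their own pace and stop on an object; FORCE is the grip in N (left out, the last holds). Time passes only in rows, so rows that do not move let the fingers close. It gives the time, the measured TCP pose, the force, the opening and the grip force at its end, in the units of the state.
- ctrl.get_state(): the state, without advancing time (a new reading comes with each control period).
- imaging.read_camera(name): name is "scene" or "side" or "wrist"; returns (picture, depth): 420x560x3 uint8, blue, green, red; 420x560 float32, m along the optical axis (not along the pixel's ray), 0 where there is no reading.
- imaging.get_calibration(name): a dict with "fovy" (degrees; the focal length in pixels is half the picture's height over the tangent of half this angle, whatever the lens; pixels are square), "cx", "cy" (the principal point, pixels), "R" (3x3) and "t" (3): a world point X has camera coordinates R X + t. Camera axes: x right, y down, z forward; pixel columns grow to the right and rows downward; lengths in m; the calibration is good to about 2 mm. A picture is of the moment at which its call begins: read the wrist's pose just before it. get_calibration takes no time and is no camera call; for the wrist camera it gives the pose at the moment of the call.
- ctrl.sign_off(): hands the job in; it is judged then, once.
The state is a dict: "time": time; "qpos": joint angles; "dq": joint speeds; "joint_efforts": joint torques, N m; "eef_pos": TCP position; "tcp_rot": TCP orientation; "contact_force": force on the tool from outside, world axes, zero at the start; "wrist_torque": the same for the moment, N m; "opening": opening from 0.0 (shut) to 1.0 (fully open); "finger_force": force on a finger pad.
Only numpy, scipy, OpenCV 4.12 (cv2) and the standard library are available. Lean on these libraries where they do the work, as an engineer would, in place of code of your own. Each camera call takes 0.05 s, during which the arm holds its last target. There are 200 camera calls.

### The job

Book in the opened phone: take the bar code scanner from its stand, hold it still for a full second pointing straight down at the bar code on the job card from about 8 cm, and stand it back in its stand. Then lift the opened phone (battery and circuit board showing) out of the rack by its top edge and hold it about 15 cm in front of the inspection camera's lens, centred in its view, upright in the picture, the open side squarely facing the lens and so tilted to match its downward look. Finish while still holding it there, motionless; do not touch the camera, and leave everything else where it is.

Things in the scene. Friction and masses are not known exactly. Their poses are not given: they have to be found in the camera images.
- scanner: Cordless bar code scanner: a plain upright grey and black bar, 34 mm (own x) by 26 mm (own y) by 132 mm tall, about 120 g, standing in its stand. Origin: centre of its underside, where the reading window is; it reads along its own -z (straight down when upright). Grip it across its 26 mm width (own y), at 80 to 125 mm above the origin.
- scanner_stand: Fixed black stand: foot 100 x 90 x 5 mm with an open-topped rectangular socket in its middle, outside 52 (own x) by 44 mm (own y) and 48 mm high, inside 42 by 34 mm (4 mm play all round the scanner), inner floor 5 mm above the origin. Origin: centre of the underside. The scanner starts at the same yaw, its origin on the socket's floor.
- barcode (a point): Centre of the printed bar code label (36 x 64 mm, white with black bars) on the grey job card (100 x 140 x 3 mm, fixed, flat on the bench). z is up out of the card.
- rack: Fixed wooden phone rack 200 (own x) x 104 x 38 mm. Three upright slots across it at own x = -66, 0 and +66 mm, each 13 mm wide and 30 mm deep, floor 8 mm above the origin. Origin: centre of the underside. The phones' screen or open sides face the rack's +x.
- open_phone: The opened phone, upright in any one of the three slots: 10 mm thick (own x), 72 wide (y), 146 tall (z), 130 to 210 g. Aluminium frame; black battery, green board and steel cans show on its open side, facing own +x. The top 34 mm is solid frame: grip it there across the 10 mm. Origin: centre of the lower edge. 56 mm free to a neighbouring phone: lower the fingers half open.
- phone_face (a point): Centre of the phone's open side: 5 mm towards own +x and 73 mm up from the phone's origin; axes as the phone's (x out of the open side, z towards its top edge).
- camera_stand: Fixed stand of the inspection camera: steel foot 120 x 120 mm, post and fork, about 310 mm tall in all, on the far side of the bench. Origin: on the bench about below the lens, 12 mm before the foot's front edge (foot centre 72 mm towards own +x). Carries the camera head.
- lens (a point): Front centre of the camera's lens (ring light 50 mm across, head 54 mm wide), 0.26 to 0.28 m above the bench. It looks along this point's -x, towards the robot and 10 to 30 degrees downward (varies; stiff hinge); z is up in its picture. Presented right, the phone's axes are parallel to this point's axes with phone_face at (-0.15, 0, 0) in its frame.
- small_phone: Closed phone, 10 x 62 x 128 mm, with dark screen, upright in another slot of the rack. Leave it. Origin: centre of its lower edge.
- large_phone: Closed phone, 10 x 78 x 156 mm, with dark screen, upright in another slot of the rack. Leave it. Origin: centre of its lower edge.
- flux_jar: Small amber jar, 44 mm across, 40 mm tall. Leave it. Origin: centre of its underside.
- tape: Roll of tape lying flat, 64 mm across, 19 mm high. Leave it. Origin: centre of its underside.
- screwdriver: Screwdriver 150 mm long, lying on the bench. Leave it.
- battery: Spare flat phone battery, 85 x 40 x 6 mm, lying on the bench. Leave it. Origin: centre of its underside.
- multimeter: Blue multimeter lying on its back, 150 x 78 x 30 mm with a dial 8 mm higher. Leave it. Origin: centre of its underside.

How it is judged:
By the outcome, as a careful person would: the job done as asked, in the order asked, and still so for the second after the job is handed in, while the arm keeps its last pose, push and grip.
It also fails if it takes over 59 s, if anything falls off the work surface, if the arm or the gripper's body presses on something with over 40 N, if the wrist force passes 120 N, or if a joint passes its speed limit or range.

## Working session

There is one attempt and no reset: what is moved stays moved. The work goes in short steps, Python scripts to look and compute and a shell command to move; the robot and the scene stay as the last step left them, time stands still between calls to the robot, and variables do not carry over. Pictures are saved under pics/ and viewed, at most 12 in all, crops included, and the job is handed in when it is done.

```bash
mkdir -p pics
cat > h.py <<'E'
import numpy as np, cv2, json
from plant import ctrl, imaging
from scipy.spatial.transform import Rotation as Ro
def snap(n,f):
    c=imaging.get_calibration(n); im,d=imaging.read_camera(n)
    cv2.imwrite(f'pics/{f}.png',im); np.savez(f'pics/{f}.npz',im=im,d=d,R=c['R'],t=c['t'],f=210/np.tan(np.radians(c['fovy'])/2),cx=c['cx'],cy=c['cy'])
def load(f): return np.load(f'pics/{f}.npz')
def world(c,u,v,z=None):
    z=c['d'][int(round(v)),int(round(u))] if z is None else z
    p=np.array([(u-c['cx'])/c['f']*z,(v-c['cy'])/c['f']*z,z]); return c['R'].T@(p-c['t'])
def cloud(c):
    v,u=np.mgrid[0:420,0:560]; z=c['d']; p=np.stack([(u-c['cx'])/c['f']*z,(v-c['cy'])/c['f']*z,z],-1)
    P=(p-c['t'])@c['R']; P[z==0]=np.nan; return P
def proj(c,X):
    p=c['R']@np.asarray(X)+c['t']; return p[:2]/p[2]*c['f']+[c['cx'],c['cy']]
E
python3 - <<'E'
from h import *
for n in('scene','side','wrist'):
    snap(n,n+'0'); c=load(n+'0'); print(n,c['f'],c['cx'],c['cy'],-c['R'].T@c['t'],c['R'].tolist())
s=ctrl.get_state();print(s)
E
```

```text
scene 437.9219696113866 278.71036878036654 207.62140240357448 [ 1.59245625 -0.22721829  0.85198359] [[0.30009978081536065, 0.9537950715092669, -0.014665712366090105], [0.4835064007188392, -0.16534637243276246, -0.8595825368091418], [-0.8222905095028678, 0.2508695650890291, -0.5107864321745006]]
side 527.6771878172011 286.0058543814869 213.49126736203462 [ 0.19032361 -0.80012946  1.31560491] [[0.9126154019426933, -0.40878102843893516, -0.005585599823037169], [-0.31689354091620886, -0.6987099469010472, -0.6413913733650639], [0.25828591108026705, 0.587113686512197, -0.7671935265938409]]
wrist 316.68230898520915 281.02754279840576 213.67021383132973 [0.22854361 0.63880031 0.3729637 ] [[0.4331413657869716, 0.9013229399477378, -0.0023484395171709553], [0.8656880392439723, -0.41528834570045836, 0.2794992104377135], [0.2509437705027276, -0.12309568574627398, -0.9601430498610773]]
{'time': 0.15, 'qpos': array([ 9.72001838e-01,  2.87015366e-01,  1.57782756e+00, -3.12068030e-05,
        1.27860952e+00, -1.49995626e-01]), 'dq': array([ 1.19932320e-03, -1.91358897e-03, -4.65589075e-03,  2.39364500e-04,
        2.07190987e-06,  2.20701742e-04]), 'joint_efforts': array([ 9.62282757e-04, -4.06606150e+01, -2.93141502e+01, -1.10049955e-04,
        3.96467032e-03, -2.13647928e-05]), 'eef_pos': array([0.29257849, 0.60776954, 0.24923656]), 'tcp_rot': array([ 2.22516399e-01,  9.74928504e-01, -8.70945807e-04, -3.26169393e-04]), 'contact_force': array([-0.19661266,  0.26426631, -0.81380045]), 'wrist_torque': array([ 0.00191281, -0.00029483,  0.00991674]), 'finger_force': 0.0, 'opening': 0.9986726445312878}
```

View pics/scene0.png

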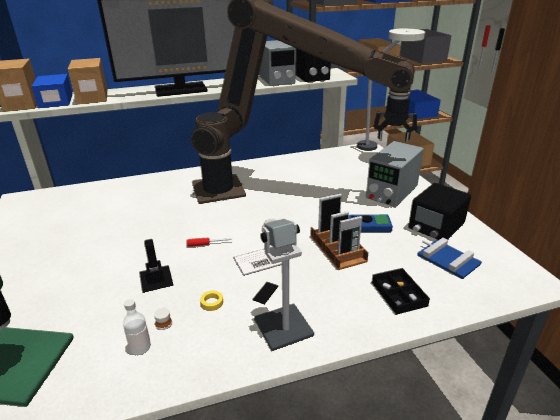

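View pics/side0.png

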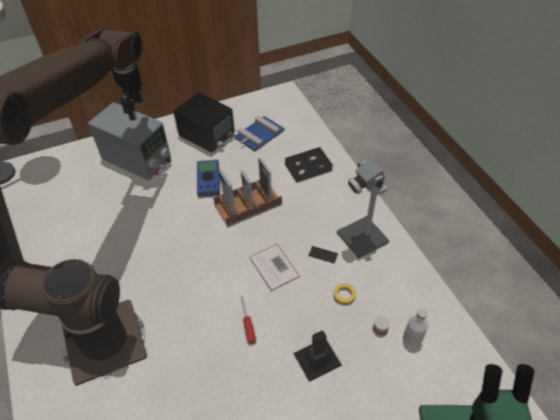

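The scene shows the scanner in its stand at (152,262), job card at (262,260), rack at (340,245), and inspection camera at (282,238). In the side view these are at (318,350), (275,265), (247,200) and (368,178). Next I'll enlarge them and measure from depth.

Run:
```python
from h import *
a=load('scene0');b=load('side0')
A=a['im'];B=b['im']
def cr(im,u,v,w,h): return cv2.resize(im[v:v+h,u:u+w],(400,300),interpolation=cv2.INTER_CUBIC)
o=np.vstack([np.hstack([cr(A,290,185,100,75),cr(B,205,155,100,75)]),np.hstack([cr(A,235,205,100,75),cr(B,320,140,100,75)])])
cv2.imwrite('pics/c1.png',o)
o=np.vstack([np.hstack([cr(A,115,230,80,60),cr(B,280,315,80,60)]),np.hstack([cr(A,225,235,80,60),cr(B,235,235,80,60)])])
cv2.imwrite('pics/c2.png',o)
# top-down footprints
for n,c in(('scene',a),('side',b)):
    P=cloud(c)
    for nm,(x0,x1,y0,y1) in {}.items(): pass
    for nm,(u,v) in ({'scan':(151,242),'foot':(142,280),'card':(262,262),'phA':(348,238),'lens':(268,238),'cfoot':(284,330)} if n=='scene' else {'scan':(319,338),'foot':(305,365),'card':(272,262),'phA':(264,175),'lens':(357,184),'cfoot':(350,240)}).items():
        print(n,nm,P[v,u].round(3))
```

```text
scene scan [ 0.508 -0.277  0.138]
scene foot [ 0.504 -0.324  0.008]
scene card [0.531 0.039 0.006]
scene phA [0.602 0.294 0.087]
scene lens [ 0.809 -0.015  0.291]
scene cfoot [0.832 0.013 0.016]
side scan [ 0.499 -0.291  0.136]
side foot [ 0.466 -0.289  0.007]
side card [0.516 0.048 0.003]
side phA [0.599 0.299 0.108]
side lens [ 0.747 -0.003  0.294]
side cfoot [0.763 0.015 0.018]
```

View pics/c1.png

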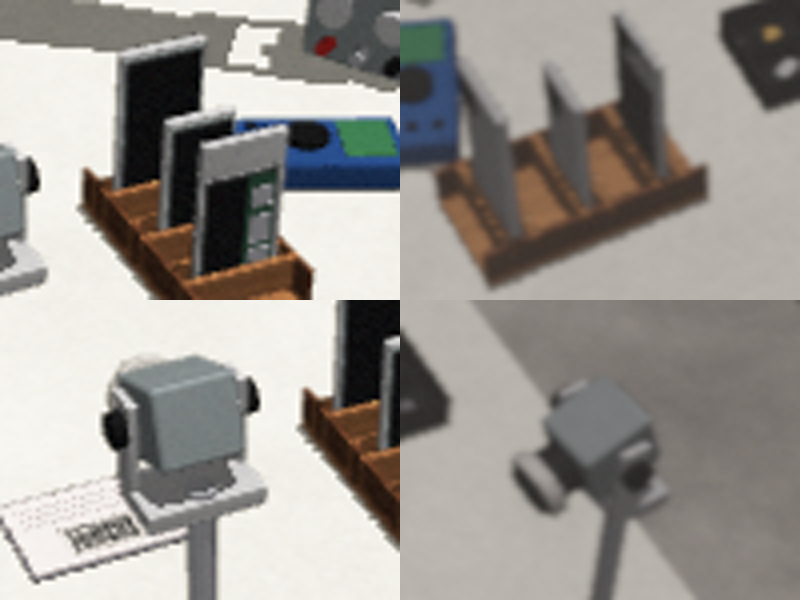

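View pics/c2.png

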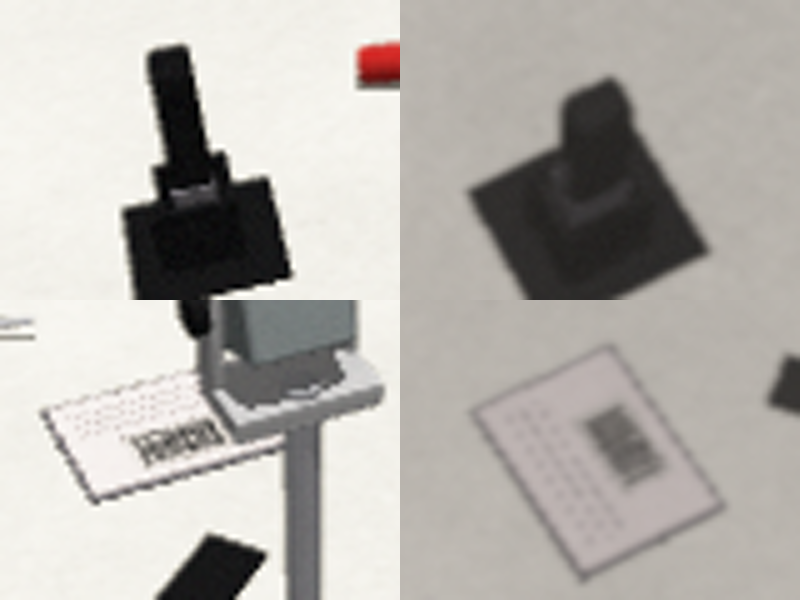

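The c1 crops show the open phone (battery, green board) in the slot farthest from the robot, its face towards +x. The lens ring is at about side px (355,186). In c2 the scanner stands in its socket, and the bar code centre is near side px (280,264).

```bash
cat >> h.py <<'E'
def rect(P,m):
    q=P[m][:,:2]; q=q[~np.isnan(q).any(1)]
    (c,s,a)=cv2.minAreaRect((q*1000).astype(np.float32)); return np.round(c,1),np.round(s,1),round(a,1),len(q)
E
python3 - <<'E'
from h import *
for n in('scene0','side0'):
    c=load(n);P=cloud(c);im=c['im'].astype(int);X,Y,Z=P[...,0],P[...,1],P[...,2]
    g=im.sum(2)
    def box(x,y,z): return (abs(X-x[0])<x[1])&(abs(Y-y[0])<y[1])&(Z>z[0])&(Z<z[1])
    print(n)
    print('foot',rect(P,box((.5,.1),(-.28,.1),(-.01,.02))&(g<240)))
    m=box((.5,.08),(-.28,.08),(.128,.16)); print('scantop',rect(P,m),np.nanmedian(Z[m]))
    print('phones top')
    for lo,hi in((.40,.49),(.49,.56),(.56,.66)):
        m=box(((lo+hi)/2,(hi-lo)/2),(.3,.1),(.115,.2)); print(rect(P,m),np.nanpercentile(Z[m],98) if m.any() else 0)
    m=box((.53,.2),(.3,.2),(.028,.05))&(im[...,2]>im[...,0]*1.5); print('rack',rect(P,m))
    m=box((.82,.15),(0,.12),(-.01,.02))&(g<330); print('cfoot',rect(P,m))
    m=box((.8,.12),(0,.1),(.2,.4)); print('head',rect(P,m),np.nanmax(Z[m]))
c=load('side0');print('bar',world(c,280,264),'cc',[world(c,*p).round(4) for p in((255.3,257),(277,244.2),(299.5,276.2),(271.8,291))])
print('scene bar',world(load('scene0'),225+177/5,235+140/5))
for f,u,v in(('side0',355,186),):
    P=cloud(load(f)); 
    for dv in range(-8,9,2): print([tuple((P[v+dv,u+du]*1000).astype(int)) if load(f)['d'][v+dv,u+du]>0 else 0 for du in range(-12,13,4)])
E
```

```text
scene0
foot (array([ 503.2, -284.5]), array([100.6,  86.9]), 2.7, 464)
scantop (array([ 503.9, -285.7]), array([35.8, 24.3]), 3.9, 75) 0.13670551722347724
phones top
(array([471.8, 287.4]), array([17.7, 78.4]), 5.1, 325) 0.1661989477249179
(array([535.8, 292.5]), array([14. , 62.9]), 5.1, 139) 0.13907707938266142
(array([600.9, 299. ]), array([15.6, 75.9]), 2.1, 263) 0.15620145250189596
rack (array([537.7, 291.9]), array([196.6, 104.8]), 4.3, 424)
cfoot (array([761.8,  -4.7]), array([253.8, 142.9]), 23.6, 1716)
head (array([786.5,  14.7]), array([103.7,  91.6]), 8.5, 1513) 0.32402103641753977
side0
foot (array([ 502.4, -284.3]), array([96.3, 89.9]), 3.2, 642)
scantop (array([ 502.8, -286.7]), array([33.1, 26.4]), 3.1, 133) 0.13580644928720517
phones top
(array([469.8, 285.7]), array([13.2, 80.1]), 4.3, 170) 0.1673087436739398
(array([534.4, 293. ]), array([12.3, 64.1]), 2.8, 89) 0.13952708318552573
(array([602. , 297.2]), array([14.2, 75.7]), 5.0, 153) 0.15714379492082003
rack (array([527.4, 292. ]), array([184.3, 107.6]), 4.7, 324)
cfoot (array([769.4,   4.8]), array([200.4, 131.7])
[... 2507 characters left out ...]
np.int64(-5)), (np.int64(926), np.int64(191), np.int64(-4))]
[(np.int64(846), np.int64(214), np.int64(-1)), (np.int64(860), np.int64(211), np.int64(-4)), (np.int64(867), np.int64(198), np.int64(5)), (np.int64(743), np.int64(-3), np.int64(264)), (np.int64(749), np.int64(-13), np.int64(272)), (np.int64(907), np.int64(185), np.int64(0)), (np.int64(918), np.int64(178), np.int64(1))]
[(np.int64(841), np.int64(205), np.int64(0)), (np.int64(854), np.int64(200), np.int64(0)), (np.int64(864), np.int64(191), np.int64(4)), (np.int64(877), np.int64(187), np.int64(2)), (np.int64(892), np.int64(185), np.int64(-3)), (np.int64(904), np.int64(179), np.int64(-2)), (np.int64(918), np.int64(177), np.int64(-6))]
```

Positions found and consistent with the given sizes:
- Scanner: (0.503, -0.286), yaw about 3.3°, top at 0.137.
- Bar code: (0.535, 0.032).
- Open phone: (0.601, 0.298), yaw about 4.5°.

I'll move towards the scanner, taking a wrist picture on the way over the card.

```bash
python3 -m handwheel '[0.14,-0.22,0,0,0,0.04,0.14,-0.22,0,0,0,0.04,0.14,-0.22,0,0,0,0.04,0.14,-0.22,0,0,0,0.04,0.14,-0.22,0,0,0,0.04]' 0.7 40
python3 -m handwheel '[0.14,-0.22,0,0,0,0.04,0.14,-0.22,0,0,0,0.04,0.14,-0.22,0,0,0,0.04,0.14,-0.22,0,0,0,0,0.14,-0.22,0,0,0,0]'
python3 -m handwheel '[0,-0.25,0,0,0,0,0,-0.25,0,0,0,0,0,-0.25,0,0,0,0,0,-0.25,0,0,0,0,0,-0.25,0,0,0,0]'
python3 -c "
from h import *
snap('wrist','w1')"
python3 -m handwheel '[0,-0.25,0,0,0,0,0,-0.25,0,0,0,0,0,-0.25,0,0,0,0,0,-0.25,0,0,0,0,0,-0.25,0,0,0,0]'
python3 -m handwheel '[0,-0.25,0,0,0,0,0,-0.25,0,0,0,0,0,-0.25,0,0,0,0,0,-0.25,0,0,0,0,0,-0.25,0,0,0,0]'
python3 -m handwheel '[0,0,0,0,0,0,0,0,0,0,0,0]'
python3 - <<'E'
from h import *
snap('wrist','w2')
s=ctrl.get_state();R=Ro.from_quat(s['tcp_rot']).as_matrix();print(R.round(4))
for f in('w1','w2'):
    c=load(f);P=cloud(c);im=c['im'].astype(int);X,Y,Z=P[...,0],P[...,1],P[...,2];g=im.sum(2)
    def box(x,y,z): return (abs(X-x[0])<x[1])&(abs(Y-y[0])<y[1])&(Z>z[0])&(Z<z[1])
    print('foot',rect(P,box((.5,.1),(-.28,.1),(-.01,.02))&(g<240)))
    m=box((.5,.08),(-.28,.08),(.125,.16)); print('scantop',rect(P,m) if m.any() else 0,np.nanmedian(Z[m]))
cv2.imwrite('pics/w12.png',np.hstack([cv2.resize(load(f)['im'],(400,300)) for f in('w1','w2')]))
E
```

```text
time: 0.57
eef_pos: [0.3982, 0.4415, 0.2499]
tcp_rot: [0.065, 0.998, -0.0, -0.0]
contact_force: [1.7, 0.5, -0.7]
opening: 0.702
finger_force: 0.0
time: 0.98
eef_pos: [0.5033, 0.2763, 0.2501]
tcp_rot: [-0.027, 1.0, -0.0, -0.0]
contact_force: [-0.0, 0.3, -0.6]
opening: 0.703
finger_force: 0.0
time: 1.4
eef_pos: [0.5023, 0.089, 0.25]
tcp_rot: [-0.027, 1.0, -0.0, -0.0]
contact_force: [1.2, -0.2, 0.1]
opening: 0.698
finger_force: 0.0
time: 1.87
eef_pos: [0.5023, -0.0984, 0.2502]
tcp_rot: [-0.027, 1.0, 0.0, 0.0]
contact_force: [1.1, 0.3, 0.2]
opening: 0.702
finger_force: 0.0
time: 2.28
eef_pos: [0.5023, -0.286, 0.25]
tcp_rot: [-0.027, 1.0, 0.0, -0.0]
contact_force: [0.9, 1.1, 0.2]
opening: 0.7
finger_force: 0.0
time: 2.45
eef_pos: [0.5023, -0.286, 0.2497]
tcp_rot: [-0.025, 1.0, 0.0, -0.0]
contact_force: [-0.4, -0.0, -0.7]
opening: 0.703
finger_force: 0.0
[[-9.986e-01 -5.230e-02 -1.000e-03]
 [-5.230e-02  9.986e-01  1.300e-03]
 [ 9.000e-04  1.400e-03 -1.000e+00]]
foot (array([ 522.3, -238.2]), array([13.6, 59.1]), 80.8, 299)
scantop 0 nan
foot (array([ 507.5, -281.7]), array([217.1, 110.1]), 16.0, 4019)
scantop (array([ 501.7, -283.9]), array([32.6, 24.5]), 2.5, 1264) 0.13669774244739186
  return np.nanmean(a, axis, out=out, keepdims=keepdims)
```

View pics/w12.png

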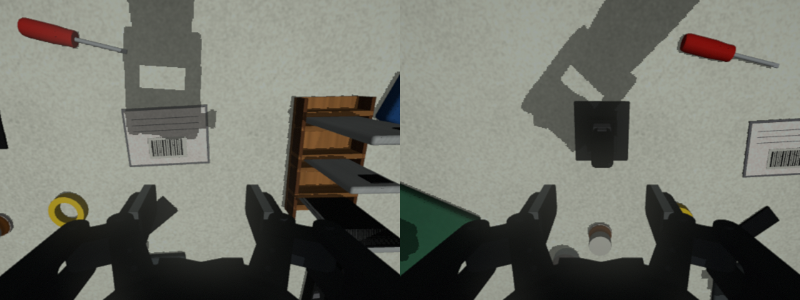

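Left: bar code at about (168,148) with the card beneath it. Right: scanner and stand at (601,140), between the jaws as expected, centre (0.503, -0.285). I'll descend and grip, then measure the bar code from w1.

```bash
python3 -m handwheel '[0,0,-0.25,0,0,0,0,0,-0.25,0,0,0,0,0,-0.25,0,0,0,0,0,-0.15,0,0,0,0,0,-0.067,0,0,0]' >/dev/null
python3 -m handwheel '[0,0,0,0,0,0,0,0,0,0,0,0,0,0,0,0,0,0,0,0,0,0,0,0,0,0,0,0,0,0]' 0 50
python3 -m handwheel '[0,0,0,0,0,0,0,0,0,0,0,0,0,0,0,0,0,0,0,0,0,0,0,0]'
python3 - <<'E'
from h import *
c=load('w1');P=cloud(c);im=c['im'].astype(int);g=im.sum(2);X,Y,Z=P[...,0],P[...,1],P[...,2]
m=(abs(X-.535)<.03)&(abs(Y-.032)<.045)&(g<200);print('bars',rect(P,m),np.nanmean(Z[m]))
c2=load('w2');
for f in('w1','scene0','side0'):
  print(f,proj(load(f),[.535,.032,.003]))
E
```

```text
time: 3.33
eef_pos: [0.5041, -0.2851, 0.1077]
tcp_rot: [-0.027, 1.0, -0.001, 0.002]
contact_force: [0.8, 0.2, 2.3]
opening: 0.299
finger_force: 50.1
time: 3.67
eef_pos: [0.5041, -0.2852, 0.1077]
tcp_rot: [-0.027, 1.0, -0.001, 0.002]
contact_force: [-0.5, 1.6, 6.3]
opening: 0.297
finger_force: 50.4
bars (array([525.4,  34.2]), array([41.1, 55.1]), 6.1, 3234) 0.2791547547267243
w1 [232.68928141 207.90629657]
scene0 [260.2583495  263.83295653]
side0 [279.92186745 263.85818354]
```

```bash
python3 -m handwheel '[0,0,0.06,0,0,0,0,0,0.12,0,0,0,0,0,0.12,0,0,0,0,0,0.12,0,0,0,0,0,0.1,0,0,0]'
python3 - <<'E'
from h import *
snap('side','s1');snap('scene','sc1')
c=load('w1');P=cloud(c);im=c['im'].astype(int);g=im.sum(2);X,Y,Z=P[...,0],P[...,1],P[...,2]
m=(abs(X-.535)<.03)&(abs(Y-.032)<.045)&(g<200)&(abs(Z)<.02);print('bars',rect(P,m),P[m].mean(0))
cr=lambda im,u,v,w,h: cv2.resize(im[v:v+h,u:u+w],(400,300),interpolation=cv2.INTER_CUBIC)
cv2.imwrite('pics/c3.png',np.vstack([np.hstack([cr(load('sc1')['im'],105,200,100,75),cr(load('s1')['im'],270,290,100,75)]),np.hstack([cr(c['im'],172,132,120,90),cr(load('side0')['im'],240,235,80,60)])]))
E
```

```text
time: 4.08
eef_pos: [0.5027, -0.2844, 0.1847]
tcp_rot: [-0.027, 1.0, -0.0, 0.0]
contact_force: [0.6, -0.6, 0.2]
opening: 0.297
finger_force: 49.8
bars (array([532.9,  33. ]), array([26.9, 50.9]), 6.5, 132) [0.53234843 0.03325287 0.00436014]
```

View pics/c3.png

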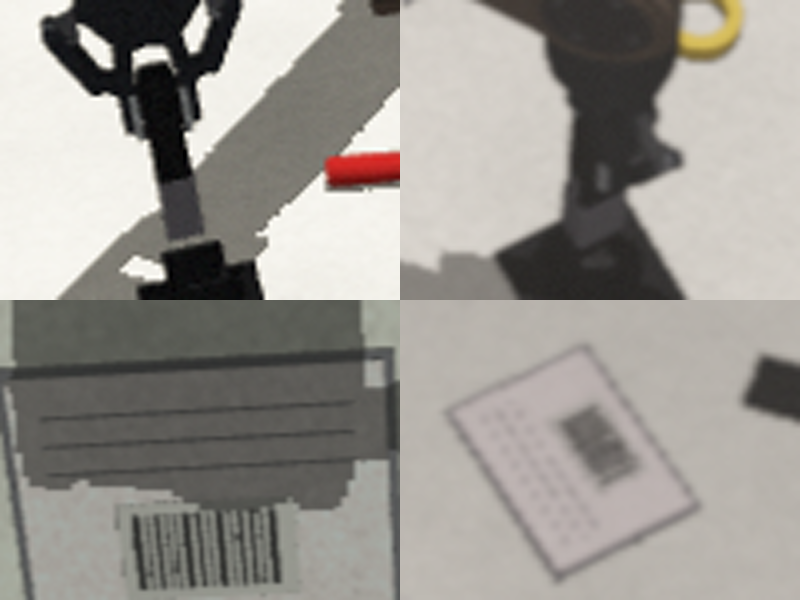

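The scanner is held upright and clear of its socket. In w1 the label centre is at about (234,207), giving a bar code at (0.534, 0.0325). I'll carry the scanner over it, check, and hold.

```bash
python3 -m handwheel '[0.02,0.1,0.01,0,0,0,0.03,0.22,0,0,0,0,0.03,0.26,0,0,0,0,0.03,0.26,0,0,0,0,0.03,0.26,0,0,0,0]'>/dev/null
python3 -m handwheel '[0.03,0.26,0,0,0,0,0.03,0.26,0,0,0,0,0.01,0.26,0,0,0,0,0,0.15,0,0,0,0,0,0.08,0,0,0,0]' >/dev/null
python3 -m handwheel '[0,0,0,0,0,0,0,0,0,0,0,0,0,0,0,0,0,0]'
python3 - <<'E'
from h import *
snap('side','s2');snap('scene','sc2')
cr=lambda im,u,v,w,h: cv2.resize(im[v:v+h,u:u+w],(400,300),interpolation=cv2.INTER_CUBIC)
cv2.imwrite('pics/c4.png',np.hstack([cr(load('sc2')['im'],210,195,100,75),cr(load('s2')['im'],220,200,100,75)]))
P=cloud(load('sc2'));im=load('sc2')['im']
X,Y,Z=P[...,0],P[...,1],P[...,2]
m=(abs(X-.534)<.04)&(abs(Y-.0325)<.04)&(Z>.04)&(Z<.15)
for lo in np.arange(.04,.15,.01):
    k=m&(Z>=lo)&(Z<lo+.01);print(lo.round(3),k.sum(),P[k].mean(0).round(4) if k.any() else '',Y[k].min() if k.any() else '',Y[k].max() if k.any() else '')
print('zmin',np.nanpercentile(Z[m],2))
E
```

```text
time: 5.27
eef_pos: [0.5342, 0.0311, 0.1843]
tcp_rot: [-0.026, 1.0, -0.0, -0.0]
contact_force: [0.3, -0.2, -0.2]
opening: 0.301
finger_force: 49.6
0.04 0   
0.05 0   
0.06 0   
0.07 0   
0.08 18 [0.5415 0.0266 0.0866] 0.01661861032696218 0.04152554542445013
0.09 24 [0.5436 0.024  0.0952] 0.015940825809025134 0.03704856220753444
0.1 22 [0.5436 0.0225 0.1053] 0.016424462242234626 0.03249631743748613
0.11 19 [0.5426 0.0215 0.1153] 0.01604746068723543 0.029526017560538766
0.12 19 [0.5428 0.0213 0.1249] 0.015894992053372786 0.029404426481845103
0.13 28 [0.5431 0.0244 0.1349] 0.01648598568435889 0.036068485398571465
0.14 23 [0.5433 0.025  0.1453] 0.016902164057139544 0.03609703672442703
zmin 0.08556287386453094
```

View pics/c4.png

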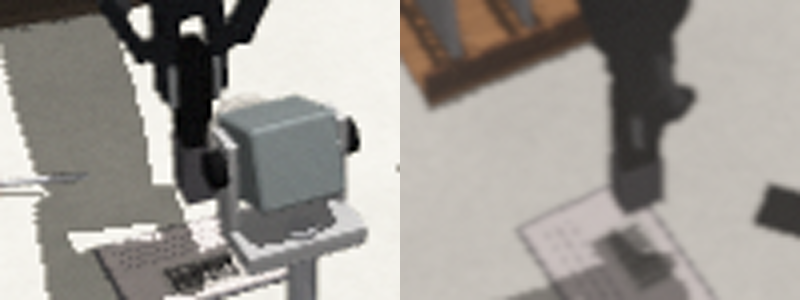

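The window is about 8 cm above the card, directly over the label at (0.534, 0.031), and upright. I'll hold it still, then return it.

```bash
Z='[0,0,0,0,0,0,0,0,0,0,0,0,0,0,0,0,0,0,0,0,0,0,0,0,0,0,0,0,0,0]'
python3 -m handwheel '[0,0,0,0,0,0,0,0,0,0,0,0,0,0,0,0,0,0,0,0,0,0,0,0,0,0,0,0,0,0]'>/dev/null
python3 -m handwheel '[0,0,0,0,0,0,0,0,0,0,0,0,0,0,0,0,0,0,0,0,0,0,0,0,0,0,0,0,0,0]'>/dev/null
python3 -m handwheel '[0,0,0,0,0,0,0,0,0,0,0,0,0,0,0,0,0,0,0,0,0,0,0,0,0,0,0,0,0,0]'>/dev/null
python3 -m handwheel '[0,0,0,0,0,0,0,0,0,0,0,0,0,0,0,0,0,0,0,0,0,0,0,0,0,0,0,0,0,0]'
python3 -m handwheel '[0,-0.08,0,0,0,0,0,-0.15,0,0,0,0,-0.01,-0.26,0,0,0,0,-0.03,-0.26,0,0,0,0,-0.03,-0.26,0,0,0,0]'>/dev/null
python3 -m handwheel '[-0.03,-0.26,0,0,0,0,-0.03,-0.26,0,0,0,0,-0.03,-0.26,0,0,0,0,-0.03,-0.2,0,0,0,0,-0.02,-0.12,0,0,0,0]'>/dev/null
python3 -m handwheel '[0,0,0,0,0,0,0,0,0,0,0,0,0,0,0,0,0,0,0,0,0,0,0,0]'
```

```text
time: 7.03
eef_pos: [0.5343, 0.0322, 0.1848]
tcp_rot: [-0.027, 1.0, -0.0, -0.0]
contact_force: [0.2, 0.2, -1.1]
opening: 0.3
finger_force: 49.6
time: 8.2
eef_pos: [0.5028, -0.2833, 0.1846]
tcp_rot: [-0.027, 1.0, 0.0, -0.0]
contact_force: [-0.3, -0.4, -1.0]
opening: 0.296
finger_force: 49.8
```

```bash
python3 -m handwheel '[0,-0.008,-0.12,0,0,0,0,0,-0.12,0,0,0,0,0,-0.12,0,0,0,0,0,-0.09,0,0,0,0,0,-0.05,0,0,0]'
python3 -m handwheel '[0,0,-0.01,0,0,0,0,0,0,0,0,0]'
python3 -m handwheel '[0,0,0,0,0,0,0,0,0,0,0,0,0,0,0,0,0,0,0,0,0,0,0,0,0,0,0,0,0,0]' 0.7
python3 -m handwheel '[0,0,0.1,0,0,0,0,0,0.22,0,0,0,0,0,0.26,0,0,0,0,0,0.26,0,0,0,0,0,0.26,0,0,0]'
python3 - <<'E'
from h import *
snap('wrist','w3');snap('side','s3')
for f in('w3','s3'):
    P=cloud(load(f));X,Y,Z=P[...,0],P[...,1],P[...,2]
    m=(abs(X-.5)<.05)&(abs(Y+.285)<.05)&(Z>.125)&(Z<.15);print(rect(P,m),np.nanmedian(Z[m]))
E
```

```text
time: 8.62
eef_pos: [0.5022, -0.2837, 0.1077]
tcp_rot: [-0.028, 1.0, 0.001, -0.001]
contact_force: [-0.9, 0.8, 25.7]
opening: 0.297
finger_force: 54.0
time: 8.78
eef_pos: [0.5032, -0.2852, 0.1083]
tcp_rot: [-0.027, 1.0, -0.0, 0.0]
contact_force: [-0.6, -0.5, -1.1]
opening: 0.296
finger_force: 49.7
time: 9.2
eef_pos: [0.503, -0.2857, 0.1087]
tcp_rot: [-0.027, 1.0, -0.0, 0.0]
contact_force: [-0.2, 0.6, -0.6]
opening: 0.701
finger_force: 0.0
time: 9.62
eef_pos: [0.5025, -0.2853, 0.2749]
tcp_rot: [-0.027, 1.0, 0.0, -0.0]
contact_force: [1.2, -0.5, 0.4]
opening: 0.7
finger_force: 0.0
(array([ 501.1, -285.3]), array([33.6, 24.4]), 3.3, 1045) 0.1367481158908714
(array([ 502.3, -286.1]), array([32.3, 25.4]), 2.2, 137) 0.1358746709875746
```

The scanner is back: centre within 1 mm, top at 0.137, released. Next I'll look at the lens with the wrist camera, tilted forward about 55°, from a safe distance.

```bash
python3 -m handwheel '[0.07,0.24,0.02,0,-0.076,0,0.07,0.24,0.02,0,-0.076,0,0.07,0.24,0.02,0,-0.076,0,0.07,0.24,0.02,0,-0.076,0,0.07,0.24,0.02,0,-0.076,0]' 1
python3 -m handwheel '[0.07,0.24,0.02,0,-0.076,0,0.07,0.24,0.02,0,-0.076,0,0.07,0.24,0.02,0,-0.076,0,0,0,0,0,0,0,0,0,0,0,0,0]'
python3 -m handwheel '[0,0,0,0,0,0,0,0,0,0,0,0]'
python3 - <<'E'
from h import *
snap('wrist','w4');c=load('w4');print(-c['R'].T@c['t'],c['R'][2]);cv2.imwrite('pics/w4b.png',c['im'][::-1,::-1])
print(560-1-proj(c,[.742,.003,.277])[0],419-proj(c,[.742,.003,.277])[1])
E
```

```text
time: 10.13
eef_pos: [0.5555, -0.1045, 0.2891]
tcp_rot: [-0.025, 0.954, -0.008, 0.297]
contact_force: [0.5, 0.1, 0.1]
opening: 1.001
finger_force: 0.0
time: 10.55
eef_pos: [0.5857, 0.0049, 0.2953]
tcp_rot: [-0.026, 0.888, -0.011, 0.458]
contact_force: [0.4, -0.5, 0.9]
opening: 0.998
finger_force: 0.0
time: 10.72
eef_pos: [0.5874, 0.0012, 0.2983]
tcp_rot: [-0.023, 0.888, -0.013, 0.46]
contact_force: [0.1, -0.7, 1.4]
opening: 1.001
finger_force: 0.0
[ 0.44534682 -0.00225685  0.31198961] [ 0.94539333  0.01401118 -0.32563036]
280.3280870294412 136.44347567032634
```

View pics/w4b.png

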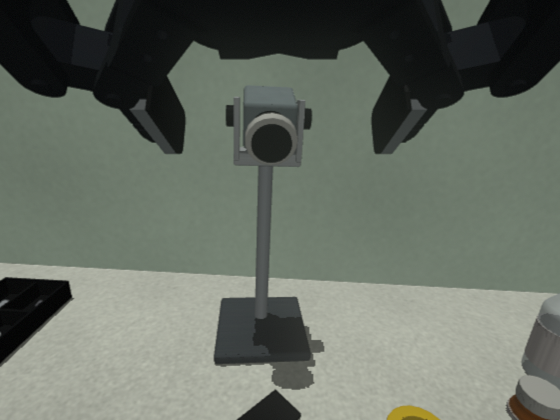

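The lens ring is centred at about (271,138) in the turned picture, radius 25 px, clearly visible, with the stand foot at (262,328). I'll fit its plane and centre, plus the foot's yaw.

Run:
```python
from h import *
c=load('w4');P=cloud(c)[::-1,::-1];im=c['im'][::-1,::-1].astype(int);g=im.sum(2)
v,u=np.mgrid[0:420,0:560]
d=np.hypot(u-271,v-138)
for nm,m in(('disc',d<18),('all',d<23)):
    q=P[m];q=q[~np.isnan(q).any(1)]
    for _ in range(4):
        ctr=q.mean(0);n=np.linalg.svd(q-ctr)[2][0:3][2];n=n*np.sign(n[0]);r=(q-ctr)@n;q=q[abs(r)<2.5*r.std()+1e-4]
    print(nm,len(q),ctr.round(4),n.round(4),'pitch',np.degrees(np.arcsin(n[2])),'yaw',np.degrees(np.arctan2(n[1],n[0])),r.std())
# ellipse of ring outline: bright pixels inside
print(g[138,236:308:2]);print((P[138,236:308:2,0]*1000).round())
print(g[105:170:2,271]);print((P[105:170:2,271]*1000).round()[:,[0,2]].tolist())
X,Y,Z=P[...,0],P[...,1],P[...,2]
m=(X>.7)&(X<.95)&(abs(Y)<.12)&(Z>-.005)&(Z<.02)&(g<190)&(v<362)&(u<316)&(u>208);print('foot',rect(P,m))
m=(X>.7)&(X<.85)&(abs(Y)<.03)&(Z>.2)&(abs(u-270)<28)&(v>88)&(v<108);q=P[m];ctr=q.mean(0);n=np.linalg.svd(q-ctr)[2][2];print('top',n,ctr)
```

```text
disc 927 [0.7378 0.0113 0.2749] [0.9517 0.1125 0.2858] pitch 16.605303386521364 yaw 6.740634924912982 0.0010193066318454575
all 1619 [0.7387 0.0113 0.2752] [0.9664 0.119  0.228 ] pitch 13.177550016136921 yaw 7.020091348540232 0.0015755736156545252
[269 256 330 306 197 271 270 270 115  85  95  88  88  87  86  87  90  87
  89  92  88  94  90  90  93  93  88 105 269 267 264 245 268 270 338 341]
[ 782.  782. 1921. 1919.  772.  739.  740.  740.  735.  736.  735.  736.
  736.  737.  735.  736.  736.  737.  738.  736.  738.  738.  738.  739.
  738.  739.  739.  739.  744.  743.  744.  791.  791.  793. 1917. 1918.]
[258 222 194 105 427 466 437 273 269 252  99  89  90  92  88  86  89  87
  89  89  92  88  90  92  90  94  90  91  91 264 238 216 216]
[[764.0, 304.0], [764.0, 302.0], [765.0, 300.0], [764.0, 298.0], [743.0, 297.0], [740.0, 296.0], [736.0, 294.0], [737.0, 292.0], [736.0, 291.0], [736.0, 289.0], [733.0, 288.0], [734.0, 286.0], [734.0, 284.0], [736.0, 282.0], [737.0, 280.0], [737.0, 278.0], [736.0, 277.0], [738.0, 275.0], [738.0, 273.0], [739.0, 271.0], [740.0, 269.0], [739.0, 267.0], [742.0, 265.0], [742.0, 263.0], [741.0, 261.0], [743.0, 259.0], [745.0, 257.0], [745.0, 255.0], [746.0, 253.0], [750.0, 250.0], [790.0, 240.0], [821.0, 231.0], [820.0, 229.0]]
foot (array([806.2,  16.4]), array([116.7, 121.1]), 6.3, 3835)
top [-0.35140032 -0.06379203  0.93404946] [0.78035096 0.01048014 0.30981826]
```

```bash
python3 -m handwheel '[0.09,0.02,0,0,0,0,0.09,0.02,0,0,0,0,0.09,0.02,0,0,0,0,0,0,0,0,0,0,0,0,0,0,0,0]'
python3 - <<'E'
from h import *
def fit(q):
    for _ in range(8):
        ctr=np.median(q,0);ctr=q.mean(0);n=np.linalg.svd(q-ctr)[2][2];n=n*np.sign(n[0]);r=(q-ctr)@n;q=q[abs(r)<2.5*np.median(abs(r))*1.48]
    return ctr,n
for i in range(5):
    snap('wrist',f'w5{i}');c=load(f'w5{i}');P=cloud(c)[::-1,::-1];im=c['im'][::-1,::-1].astype(int);g=im.sum(2)
    u0,v0=559-proj(c,[.738,.0113,.275])[0],419-proj(c,[.738,.0113,.275])[1]
    v,u=np.mgrid[0:420,0:560]
    w=np.hypot(u-u0,v-v0)<45
    dm=((g<130)&w&(P[...,0]<.76)).astype(np.uint8)
    n_,lab,st,ce=cv2.connectedComponentsWithStats(dm);k=lab[int(v0),int(u0)];uc,vc=ce[k]
    disc=cv2.erode((lab==k).astype(np.uint8),np.ones((5,5)))>0
    cn,hier=cv2.findContours((lab==k).astype(np.uint8),0,1)[0:2];el=cv2.fitEllipse(max(cn,key=len))
    rd=np.hypot(u-uc,v-vc)/(np.mean(el[1])/2);ring=(g>200)&(rd>1.05)&(rd<1.25)&(P[...,0]<.76)
    for nm,m in(('disc',disc),('ring',ring)):
        q=P[m];ctr,n=fit(q[~np.isnan(q).any(1)])
        print(nm,m.sum(),ctr.round(4),'pitch %.1f yaw %.1f'%(np.degrees(np.arcsin(n[2])),np.degrees(np.arctan2(n[1],n[0]))))
    m=(P[...,0]>.74)&(P[...,0]<.84)&(abs(P[...,1]-.013)<.02)&(P[...,2]>.303);ctr,n=fit(P[m]);n=n*np.sign(n[2]);print('top',m.sum(),'pitch %.1f yaw %.1f'%(np.degrees(np.arccos(n[2])),np.degrees(np.arctan2(-n[1],-n[0]))))
    print('ell',el,world(c,559-uc,419-vc).round(4))
    X,Y,Z=P[...,0],P[...,1],P[...,2]
    m=(X>.7)&(X<.95)&(abs(Y-.015)<.085)&(Z>-.005)&(Z<.02)&(g<190);print('foot',rect(P,m))
E
```

```text
time: 11.18
eef_pos: [0.6279, 0.0101, 0.2976]
tcp_rot: [-0.023, 0.888, -0.013, 0.459]
contact_force: [0.4, 0.3, 0.1]
opening: 1.003
finger_force: 0.0
disc 1115 [0.7391 0.0105 0.2707] pitch 19.9 yaw 7.0
ring 554 [0.7421 0.0114 0.2741] pitch 20.0 yaw 7.0
top 980 pitch 19.9 yaw 6.8
ell ((279.70745849609375, 149.2278289794922), (42.25741958618164, 45.418052673339844), 78.21439361572266) [0.7385 0.0111 0.2713]
foot (array([806.7,  16.8]), array([117.2, 121.6]), 6.9, 5330)
disc 1077 [0.7387 0.0116 0.2714] pitch 20.0 yaw 6.7
ring 553 [0.7422 0.0117 0.2738] pitch 19.8 yaw 7.0
top 981 pitch 19.8 yaw 7.0
ell ((280.102294921875, 148.79588317871094), (42.184818267822266, 45.371910095214844), 77.83165740966797) [0.7391 0.0111 0.2712]
foot (array([806.4,  16.5]), array([117. , 121.3]), 6.4, 5270)
disc 1112 [0.739  0.0112 0.2708] pitch 20.1 yaw 6.8
ring 552 [0.7422 0.0117 0.2738] pitch 19.9 yaw 7.0
top 978 pitch 19.8 yaw 6.8
ell ((280.28900146484375, 148.61752319335938), (42.140750885009766, 45.34119415283203), 79.15633392333984) [0.7391 0.0112 0.2712]
foot (array([806.6,  16.8]), array([116.7, 121.7]), 7.2, 5220)
disc 1070 [0.7392 0.0113 0.2705] pitch 20.0 yaw 6.8
ring 551 [0.7422 0.0117 0.2739] pitch 20.0 yaw 7.2
top 967 pitch 19.9 yaw 7.0
ell ((280.5669860839844, 148.64378356933594), (41.99684143066406, 45.36499786376953), 77.88993835449219) [0.7383 0.0111 0.2713]
foot (array([806.3,  16.6]), array([116.3, 121.5]), 6.8, 5221)
disc 1152 [0.7391 0.0113 0.2707] pitch 19.9 yaw 6.9
ring 551 [0.7421 0.0119 0.2738] pitch 19.9 yaw 7.2
top 974 pitch 20.0 yaw 7.0
ell ((280.75970458984375, 148.71969604492188), (41.93842697143555, 45.27763748168945), 76.9173812866211) [0.7393 0.0112 0.2711]
foot (array([806.4,  16.8]), array([116.7, 121.6]), 6.8, 5207)
```

The lens is very consistent: centre (0.739, 0.0113, 0.271), pitch 20.0°, yaw 6.95° (the foot agrees). Next I'll go back upright and over the open phone.

```bash
python3 -m handwheel '[-0.022,0.24,0,0,0.076,0,-0.022,0.24,0,0,0.076,0,-0.022,0.24,0,0,0.076,0,-0.022,0.24,0,0,0.076,0,-0.022,0.24,0,0,0.076,0]' 0.5 >/dev/null
python3 -m handwheel '[-0.022,0.24,0,0,0.076,0,-0.022,0.24,0,0,0.076,0,-0.022,0.24,0,0,0.076,0,0,0,0,0,0,0,0,0,0,0,0,0]'
python3 - <<'E'
from h import *
s=ctrl.get_state();print(s['qpos'].round(3));snap('wrist','w6');c=load('w6');P=cloud(c);X,Y,Z=P[...,0],P[...,1],P[...,2]
for lo,hi in((.40,.505),(.505,.57),(.57,.66)):
    m=(X>lo)&(X<hi)&(abs(Y-.3)<.08)&(Z>.115)&(Z<.2);print(rect(P,m) if m.any() else 0,np.nanpercentile(Z[m],95) if m.any() else 0)
print(proj(c,[.601,.298,.154]))
E
```

```text
time: 12.27
eef_pos: [0.6072, 0.2584, 0.2953]
tcp_rot: [-0.031, 0.996, 0.013, 0.08]
contact_force: [-0.3, -0.4, -0.1]
opening: 0.498
finger_force: 0.0
[ 0.252  0.146  1.665 -0.009  1.169 -1.378]
(array([474.1, 289. ]), array([ 3.6, 75.1]), 1.9, 565) 0.13857951554659673
(array([533.8, 295. ]), array([11.7, 61.9]), 5.4, 1159) 0.13707840337811264
(array([599.9, 300.1]), array([10.8, 71.9]), 4.2, 1933) 0.15502081929351008
[324.83471966 177.08488717]
```

```bash
cat >> h.py <<'E'
def need(pos,R,n=1):
    s=ctrl.get_state();d=(np.array(pos)-s['eef_pos'])/.15;r=(Ro.from_matrix(R)*Ro.from_quat(s['tcp_rot']).inv()).as_rotvec()/(np.pi/2)
    print('total',d.round(3),r.round(3),'per row',(d/n).round(4),(r/n).round(4),'deg',np.linalg.norm(r)*90)
def frame(y,z):
    y=np.array(y,float);z=np.array(z,float);return np.stack([np.cross(y,z),y,z],1)
def down(a): a=np.radians(a);return frame([np.cos(a),np.sin(a),0],[0,0,-1])
E
python3 -c "
from h import *
need([.6008,.299,.26],down(4.5),14)"
```

```text
total [-0.04   0.279 -0.236] [ 0.063  0.095 -0.986] per row [-0.0029  0.0199 -0.0169] [ 0.0045  0.0068 -0.0704] deg 89.35429057723387
```

```bash
python3 -m handwheel '[-0.003,0.02,-0.017,0.0045,0.0068,-0.0704,-0.003,0.02,-0.017,0.0045,0.0068,-0.0704,-0.003,0.02,-0.017,0.0045,0.0068,-0.0704,-0.003,0.02,-0.017,0.0045,0.0068,-0.0704,-0.003,0.02,-0.017,0.0045,0.0068,-0.0704]' >/dev/null
python3 -m handwheel '[-0.003,0.02,-0.017,0.0045,0.0068,-0.0704,-0.003,0.02,-0.017,0.0045,0.0068,-0.0704,-0.003,0.02,-0.017,0.0045,0.0068,-0.0704,-0.003,0.02,-0.017,0.0045,0.0068,-0.0704,-0.003,0.02,-0.017,0.0045,0.0068,-0.0704]' >/dev/null
python3 -m handwheel '[-0.003,0.02,-0.017,0.0045,0.0068,-0.0704,-0.003,0.02,-0.017,0.0045,0.0068,-0.0704,-0.003,0.02,-0.017,0.0045,0.0068,-0.0704,-0.003,0.02,-0.017,0.0045,0.0068,-0.0704,0,0,0,0,0,0]'
python3 -m handwheel '[0,0,0,0,0,0,0,0,0,0,0,0]'
python3 - <<'E'
from h import *
snap('wrist','w7');snap('side','s7');snap('scene','sc7')
for f in('w7','s7','sc7'):
    P=cloud(load(f));X,Y,Z=P[...,0],P[...,1],P[...,2]
    m=(X>.575)&(X<.63)&(abs(Y-.3)<.06)&(Z>.14)&(Z<.165);print(f,rect(P,m) if m.sum()>5 else 0,np.nanpercentile(Z[m],95) if m.any() else 0)
    m=(X>.505)&(X<.57)&(abs(Y-.3)<.06)&(Z>.125)&(Z<.165);print(f,rect(P,m) if m.sum()>5 else 0)
need([.6008,.299,.14],down(4.5),5)
cv2.imwrite('pics/w7s.png',np.hstack([cv2.resize(load(f)['im'],(400,300)) for f in('w7','sc7')]))
E
```

```text
time: 13.57
eef_pos: [0.6002, 0.2971, 0.2601]
tcp_rot: [0.68, 0.733, 0.0, 0.0]
contact_force: [-0.3, -0.5, 0.5]
opening: 0.497
finger_force: 0.0
time: 13.73
eef_pos: [0.6005, 0.2978, 0.2609]
tcp_rot: [0.678, 0.735, 0.001, 0.001]
contact_force: [-0.6, -0.2, 0.2]
opening: 0.498
finger_force: 0.0
w7 (array([600.7, 300.3]), array([ 9.9, 71.6]), 4.4, 1227) 0.1552475051962849
w7 (array([535.4, 295.5]), array([11.3, 61.2]), 4.3, 1089)
s7 (array([601.3, 296.8]), array([12.8, 75.5]), 4.6, 86) 0.15700553788111976
s7 (array([535.4, 291.6]), array([13.2, 62.7]), 3.3, 67)
sc7 (array([599.7, 298.3]), array([16.3, 74. ]), 4.7, 135) 0.15664091599065547
sc7 (array([535.9, 292.5]), array([13.7, 60.6]), 5.2, 87)
total [ 0.001  0.004 -0.806] [ 0.     0.001 -0.   ] per row [ 0.0002  0.0008 -0.1612] [ 0.      0.0003 -0.    ] deg 0.11767942644669985
```

View pics/w7s.png

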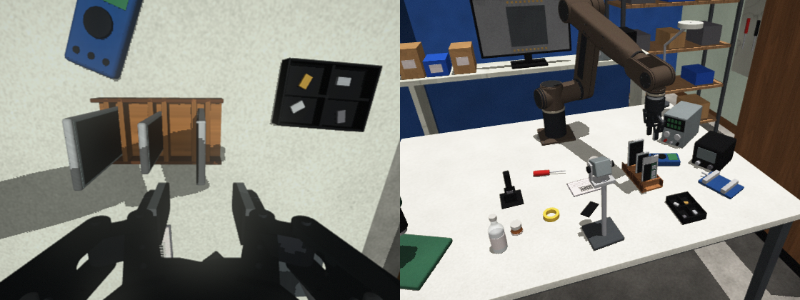

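The open phone at (201,147) in the left picture sits centred between the jaws. All views agree on x 0.6007, yaw 4.5°, top at 0.155. I'll descend and grip its top 34 mm.

```bash
python3 -m handwheel '[0,0.005,-0.2,0,0,0,0,0,-0.22,0,0,0,0,0,-0.2,0,0,0,0,0,-0.13,0,0,0,0,0,-0.055,0,0,0]'
python3 -m handwheel '[0,0,0,0,0,0,0,0,0,0,0,0,0,0,0,0,0,0,0,0,0,0,0,0,0,0,0,0,0,0]' 0 60
python3 -m handwheel '[0,0,0,0,0,0,0,0,0,0,0,0,0,0,0,0,0,0]'
```

```text
time: 14.3
eef_pos: [0.5984, 0.2988, 0.1351]
tcp_rot: [0.679, 0.734, -0.003, -0.001]
contact_force: [0.1, 0.3, -0.6]
opening: 0.499
finger_force: 0.0
time: 14.72
eef_pos: [0.6018, 0.3, 0.142]
tcp_rot: [0.679, 0.734, 0.002, 0.001]
contact_force: [0.2, 0.1, 2.6]
opening: 0.106
finger_force: 61.4
time: 14.97
eef_pos: [0.6018, 0.3, 0.142]
tcp_rot: [0.679, 0.734, 0.002, 0.001]
contact_force: [0.9, -0.6, 5.7]
opening: 0.106
finger_force: 62.0
```

```bash
python3 -m handwheel '[0,0,0.05,0,0,0,0,0,0.12,0,0,0,0,0,0.2,0,0,0,0,0,0.25,0,0,0,0,0,0.2,0,0,0]'
python3 -m handwheel '[0,0,0.15,0,0,0,0,0,0.08,0,0,0,0,0,0,0,0,0,0,0,0,0,0,0]'
python3 - <<'E'
from h import *
snap('scene','sc8');snap('side','s8');snap('wrist','w8')
s=ctrl.get_state();R=Ro.from_quat(s['tcp_rot']).as_matrix();print(s['eef_pos'],R.round(3).tolist())
c=load('sc8');P=cloud(c);X,Y,Z=P[...,0],P[...,1],P[...,2]
m=(abs(X-.605)<.03)&(abs(Y-.3)<.06)&(Z>.16)&(Z<.28);q=P[m]
t=(q-s['eef_pos'])@R  # tool frame
print(len(q),t.min(0).round(4),t.max(0).round(4),np.percentile(t,[2,98],axis=0).round(4))
m2=(abs(X-.605)<.03)&(abs(Y-.3)<.06)&(Z>.175)&(Z<.25);q=P[m2];c0=q.mean(0)
n=np.linalg.svd(q-c0)[2][2];r=(q-c0)@n;q=q[abs(r)<.003];c0=q.mean(0);n=np.linalg.svd(q-c0)[2][2];n*=np.sign(n[0]);print('normal',n,'tool',R.T@n,R.T@(c0-s['eef_pos']))
# silhouette rect in plane (tool x,z)
(ce,sz,a)=cv2.minAreaRect((t[(abs(t[:,2]-.06)<.08)][:,[0,2]]*1000).astype(np.float32));print(ce,sz,a)
cr=lambda im,u,v,w,h: cv2.resize(im[v:v+h,u:u+w],(400,300),interpolation=cv2.INTER_CUBIC)
p=proj(c,[.6,.3,.23]).astype(int);p2=proj(load('s8'),[.6,.3,.23]).astype(int)
cv2.imwrite('pics/c8.png',np.hstack([cr(c['im'],p[0]-60,p[1]-45,120,90),cr(load('s8')['im'],max(p2[0]-60,0),max(p2[1]-45,0),120,90)]))
E
```

```text
time: 15.38
eef_pos: [0.6002, 0.2994, 0.2637]
tcp_rot: [0.679, 0.734, -0.0, 0.0]
contact_force: [1.2, 0.2, -0.6]
opening: 0.109
finger_force: 61.0
time: 15.72
eef_pos: [0.6003, 0.2995, 0.2962]
tcp_rot: [0.679, 0.734, -0.0, 0.0]
contact_force: [-0.1, -0.1, -2.2]
opening: 0.108
finger_force: 61.1
[0.59950743 0.29924681 0.29358162] [[-0.078, 0.997, -0.004], [0.997, 0.078, -0.002], [-0.002, -0.004, -1.0]]
780 [-0.0385 -0.0072  0.0137] [0.0362 0.0107 0.1307] [[-0.0374 -0.0044  0.016 ]
 [ 0.0333  0.0065  0.1276]]
normal [ 0.99676007  0.07980894 -0.00999483] tool [0.00166302 0.99998329 0.00553642] [-0.0012202   0.00157015  0.0796625 ]
(-1.1426124572753906, 72.12199401855469) (116.94650268554688, 74.6500015258789) 89.83586120605469
```

View pics/c8.png

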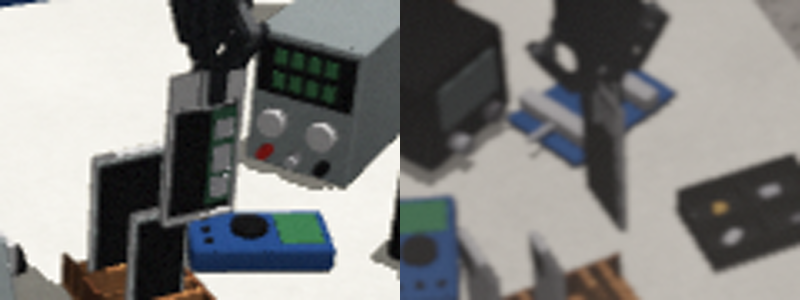

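The phone hangs straight in the grip: normal within 0.5°, lower edge about 0.132 below the TCP, lateral offset about -1 mm. Now the move to the presentation pose.

```bash
cat >> h.py <<'E'
from numpy import cos,sin,radians
L=np.array([.739,.0113,.2712]);p_,y_=radians(19.95),radians(6.95)
xl=np.array([cos(p_)*cos(y_),cos(p_)*sin(y_),sin(p_)]);yl=np.array([-sin(y_),cos(y_),0]);zl=np.cross(xl,yl)
RT=np.stack([yl,xl,-zl],1);FT=L-.15*xl
E
python3 -c "
from h import *
T=FT-RT@[-.001,.005,.059];print(FT,T);need(T,RT,10)"
```

```text
[ 0.59903743 -0.00576127  0.22002   ] [ 0.57426813 -0.00777322  0.27377346]
total [-0.168 -2.047 -0.132] [ 0.023 -0.223  0.027] per row [-0.0168 -0.2047 -0.0132] [ 0.0023 -0.0223  0.0027] deg 20.356061998898863
```

```bash
python3 -m handwheel '[-0.005,-0.08,0,0,0,0,-0.01,-0.15,0,0,0,0,-0.017,-0.2,0,0.002,-0.015,0.002,-0.02,-0.24,0,0.002,-0.026,0.003,-0.02,-0.24,-0.01,0.003,-0.026,0.003]'>/dev/null
python3 -m handwheel '[-0.02,-0.24,-0.02,0.003,-0.026,0.003,-0.02,-0.24,-0.02,0.003,-0.026,0.003,-0.02,-0.24,-0.02,0.003,-0.026,0.003,-0.016,-0.18,-0.02,0.003,-0.026,0.003,-0.01,-0.12,-0.02,0.002,-0.026,0.003]'>/dev/null
python3 -m handwheel '[-0.005,-0.07,-0.01,0.002,-0.015,0.003,0,-0.04,-0.01,0,-0.01,0,0,0,0,0,0,0,0,0,0,0,0,0]'
cat > chk.py <<'E'
from h import *
import sys
s=ctrl.get_state();R=Ro.from_quat(s['tcp_rot']).as_matrix();T=FT-RT@[-.001,.005,.059];need(T,RT)
snap('side',sys.argv[1]);snap('scene','sc'+sys.argv[1]);
for f in(sys.argv[1],'sc'+sys.argv[1]):
    c=load(f);P=cloud(c);q=(P.reshape(-1,3)-FT)@np.stack([xl,yl,zl],1)
    k=(abs(q[:,0])<.012)&(abs(q[:,1])<.045)&(q[:,2]>-.09)&(q[:,2]<.03);t=q[k]
    print(f,len(t),np.percentile(t,[2,50,98],axis=0).round(4).tolist())
    if len(t)>80:
        a=t[(t[:,2]>-.06)&(t[:,2]<.02)];c0=a.mean(0);n=np.linalg.svd(a-c0)[2][2];print('n',n*np.sign(n[0]),c0)
E
python3 chk.py s9
```

```text
time: 17.03
eef_pos: [0.5757, -0.0066, 0.2769]
tcp_rot: [0.654, 0.736, 0.131, 0.115]
contact_force: [0.3, 0.4, -1.8]
opening: 0.106
finger_force: 61.0
total [-0.01  -0.008 -0.021] [-0.001  0.001  0.001] per row [-0.0096 -0.0081 -0.0211] [-0.0011  0.0009  0.0013] deg 0.17832158608965287
s9 123 [[-0.0068, -0.0368, -0.0697], [-0.0052, -0.0333, -0.0209], [0.0028, 0.0265, 0.0257]]
n [0.99556921 0.09398867 0.00284218] [-0.00370234 -0.0208728  -0.02113681]
scs9 841 [[-0.0069, -0.0345, -0.0672], [-0.0006, -0.0033, -0.0148], [0.0041, 0.0347, 0.028]]
n [ 0.99980808  0.01041208 -0.01659465] [-0.00066361 -0.00182611 -0.01729179]
```

```bash
python3 -m handwheel '[-0.005,-0.004,-0.01,0,0,0,-0.005,-0.004,-0.01,0,0,0,0,0,0,0,0,0,0,0,0,0,0,0,0,0,0,0,0,0]' >/dev/null
python3 -m handwheel '[0,0,0,0,0,0,0,0,0,0,0,0,0,0,0,0,0,0,0,0,0,0,0,0,0,0,0,0,0,0]'
python3 chk.py s10
python3 - <<'E'
from h import *
cr=lambda im,u,v,w,h: cv2.resize(im[v:v+h,u:u+w],(400,300),interpolation=cv2.INTER_CUBIC)
cv2.imwrite('pics/c10.png',np.hstack([cr(load('s10')['im'],270,110,160,120),cv2.resize(load('scs10')['im'],(400,300))]))
P=cloud(load('s10'));X,Y,Z=P[...,0],P[...,1],P[...,2]
m=(abs(X-.5)<.05)&(abs(Y+.285)<.05)&(Z>.125)&(Z<.15);print(rect(P,m))
E
```

```text
time: 17.97
eef_pos: [0.5747, -0.0076, 0.2747]
tcp_rot: [0.653, 0.737, 0.131, 0.116]
contact_force: [-0.1, 0.2, -2.0]
opening: 0.106
finger_force: 61.0
total [-0.003 -0.001 -0.006] [-0.001  0.002  0.001] per row [-0.0028 -0.001  -0.006 ] [-0.0009  0.0021  0.0009] deg 0.22212928326018613
s10 121 [[-0.0084, -0.0373, -0.0742], [-0.0067, -0.0329, -0.0251], [0.0015, 0.0272, 0.0274]]
n [0.99521176 0.09749082 0.00700627] [-0.00526725 -0.02160139 -0.02059694]
scs10 868 [[-0.0095, -0.0358, -0.0692], [-0.0031, -0.0037, -0.0164], [0.0021, 0.0335, 0.0283]]
n [ 0.99986839  0.01345902 -0.00905856] [-0.0029454  -0.00287684 -0.01730817]
(array([ 501.6, -286.8]), array([32.5, 25. ]), 1.9, 141)
```

View pics/c10.png

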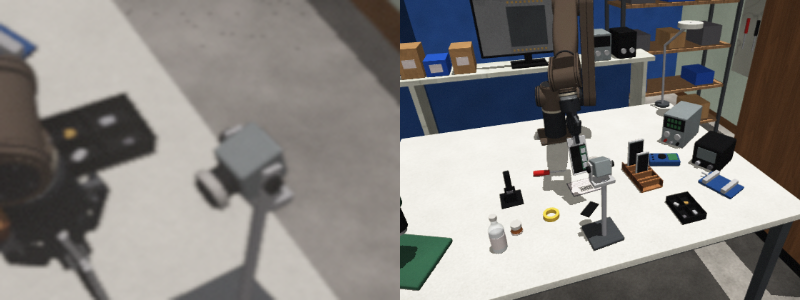

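The phone is held facing the lens, within about 3 mm and 1°, motionless. The scanner is in its stand, and the other two phones are still in the rack. Handing in.

```bash
python3 -c "
from plant import ctrl
print(abs(ctrl.get_state()['dq']).max(), ctrl.sign_off())"
```

```text
the job is handed in; nothing more can be done
0.0009429777774286906 None
```

Job handed in at about 18 s: the scanner was held still about 8 cm above the bar code for over a second and is back in its stand, and the opened phone is held motionless facing the inspection lens at 15 cm (measured within about 3 mm and 1°).

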